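# Dispense one desiccant capsule and slide it to the blue bay

## Task

Press the desiccant dispenser's red plunger once, all the way down, and let it come back up, so that a single capsule comes out onto the delivery plate. Then nudge that capsule sideways along the plate with the fingertips until it lies flat and wholly on the blue square; do not lift it, do not bring out a second capsule, and leave the jars and other things around as they are.

Things in the scene. Friction and masses are not known exactly. Their poses are not given: they have to be found in the camera images.
- dispenser: Desiccant dispenser, bolted down. Origin on the table under the axis of its clear magazine tube (42 mm outside diameter, top 48 mm above the table); z up; capsules come out towards -x. The tube stands on two low cheeks (23 mm high, x = -20 to 25 mm, out to y = +-26 mm). White housing behind: x = 24 to 130 mm, y = +-35 mm, top at 48 mm, plunger on it at x = 85 mm, y = 0
- delivery (a point): Top face of the aluminium delivery plate of the dispenser, 6 mm above the table, at the spot where a fully ejected capsule's centre lies (dispenser x = -60 mm, y = 0). The flat plate spans dispenser x = -115 to 20 mm, y = -125 to 125 mm; capsules slide on it
- plunger_top (a point): Centre of the top face of the red mushroom plunger cap (40 mm diameter), 105 mm above the table when up and 75 mm when fully down; it moves straight down
- plunger (a joint): Plunger travel in m: 0 up (at rest), 0.030 fully down at its stop. A spring returns it; about 2 N starts it and about 7 to 10 N holds it fully down. It drives a flat steel pusher that shoves the lowest capsule out and draws back as the plunger rises; then the next capsule drops down, so a second press would bring out another
- capsule1_center (a point): Centre (half-way up) of the lowest capsule in the magazine, the one to come out: a white disc-shaped canister 32 mm in diameter, 14 mm high, blue dot on top, about 20 g, lying flat with z up. It starts on the tube's axis, and after a full press lies with its centre about 60 mm in front of that axis, on the delivery plate
- capsule2_center (a point): Centre of the next capsule, same size, stacked on the first in the tube; it must stay in the dispenser (a third lies on it)
- blue_bay: Blue 68 mm square marking on the delivery plate, flush (no step), where the capsule belongs. Origin at its centre; its x and y sides are parallel to the dispenser's x and y. It is either at the left or the right end of the plate, its centre at dispenser x = -62 mm, y = +85 or -85 mm
- grey_bay: The like grey square at the other end of the plate; not used
- open_jar: Empty open glass, 80 mm across, 90 mm high, upright; origin under its centre; leave alone
- jar_lid: Loose metal jar lid lying flat, 82 mm across, 16 mm high; leave alone
- bean_jar: Closed glass jar of pale beans, metal lid, 80 mm across, 110 mm high, origin under its centre; leave alone
- sorghum_jar: Closed glass jar of dark brown sorghum, metal lid, 80 mm across, 110 mm high, origin under its centre; leave alone
- scoop: Steel spoon-like scoop lying on the table; leave alone
- hygrometer: White hygrometer 50 x 90 x 22 mm lying on the table; leave alone

How it is judged (in metres and radians):
On the way:
1. the plunger is pressed right down and the first capsule is out on the delivery plate (value of joint plunger above 0.027 m and x of capsule1_center in the frame of dispenser below -0.05 m), for 0.05 s.
At the end, for the whole second after the job is handed in: The first capsule lies flat and still on the delivery plate with its centre within 20 mm of the blue square's centre along either side of the square (wholly on the blue, give or take 2 mm); the plunger is back up (within 4 mm); the second capsule is still under or in the magazine tube (x of capsule1_center in the frame of blue_bay between -0.02 and 0.02 m and y of capsule1_center in the frame of blue_bay between -0.02 and 0.02 m and angle between capsule1_center's own z axis and vertical below 0.12 rad and height (world z) of capsule1_center between 0.009 and 0.017 m and linear speed of capsule1 below 0.01 m/s and value of joint plunger below 0.004 m and x of capsule2_center in the frame of dispenser above -0.015 m); the robot touches nothing.
It fails at once if a second capsule is brought out of the dispenser (x of capsule2_center in the frame of dispenser below -0.02 m).
It fails at once if the capsule is lifted off the delivery plate (by more than 12 mm) (height (world z) of capsule1_center above 0.025 m).
It fails at once if the capsule falls off the delivery plate (height (world z) of capsule1_center below 0.009 m).
It fails at once if a jar, the lid, the scoop or the hygrometer is moved by more than 20 mm (distance of any of open_jar, jar_lid, bean_jar, sorghum_jar, scoop, hygrometer from where it was at the start of the episode above 0.02 m).
It also fails if it takes over 45 s, if anything falls off the work surface, if the arm or the gripper's body presses on something with over 40 N, if the wrist force passes 120 N, or if a joint passes its speed limit or range.

## Robot

A 6-joint arm with a two-finger parallel gripper is mounted at the origin on the work surface. World frame = base frame: x ahead of the robot, y to its left, z up, the work surface at z = 0. Lengths are in mm, angles in rad, forces in N, time in s.
With the tool pointing down it reaches from about 300 to 775 mm from the base axis. Payload 14.6 kg.
Tool frame: the origin (TCP) lies midway between the tips of the shut fingers; the grasp point (between the pads) lies 19 mm behind it (manip.hold_point_z is the distance from the TCP to the grasp point, in mm); z points along the fingers, y is the direction in which the jaws open and shut (so a half turn about z gives the same grasp; the last joint's range is limited). The gripper opens to 94 mm and grips with 3 to 60 N. Pads are 16 mm wide; open, the fingers measure 119 mm over their backs; the gripper's body (75 mm by 177 mm) begins 78 mm behind the grasp point.
Start: joints at [1.272, 0.3, 1.521, -0, 1.321, -0.067], TCP at [126.349, 535.28, 205.446] pointing down, gripper open.
Joint ranges: [-3.03, 3.03], [-0.79, 2.21], [0.23, 2.52], [-1.04, 4.18], [0, 3.07], [-2.55, 2.55]. Speed limits (rad/s): [2.22, 2.22, 2.57, 3.14, 3.14, 3.14].

## Interface

Orientations are given as [roll, pitch, yaw] about the fixed x, y, z axes, in that order (R = Rz(yaw) Ry(pitch) Rx(roll)).
In Python, from cell import manip gives the robot as it stands.
- The arm moves only by the shell command python3 -m crank 'ROWS' [OPENING] [FORCE]. ROWS is JSON, a list of rows, each an object with "offset": the shift along the world's x, y, z in m, a list of three; "spin": the turn about the world's z in degrees. In form: [{"offset": [dx, dy, dz], "spin": spin}, ...]. A call has exactly 8 rows; each row is the pose to reach, as a shift and turn from the pose measured when the call began; what a row does not reach only later rows make up. A row lasts 1/12 s, in which the tool goes at most 41.7 mm and 7.16 degrees, less where a joint would pass 70% of its speed; a pose out of reach is approached as far as the arm can. A call with a gripper value outside its range is refused whole. OPENING is the opening, from 0 (shut) to 1 (fully open), set as the call begins (- or left out, the last holds). The fingers move at their own pace and stop on an object; FORCE is the grip in N (left out, the last holds). Time passes only in rows, so rows that repeat a pose let the fingers close, or fill a call up. It gives the time, the measured TCP pose, the force and the opening at its end, in the units of the state.
- manip.read_state(): the state, without advancing time (a new reading comes with each control period).
- manip.camera(name): name is "side" or "top" or "wrist"; returns a dict with "pixels" (400x640x3 uint8, red, green, blue), "fx", "fy", "cx", "cy" (pixels), "extrinsics" (4x4, takes a point from world to camera coordinates); the wrist camera has in their place "hand_eye" (4x4, takes a point from camera to tool coordinates, whose origin is the TCP and whose axes are the flange's). Camera axes: x right, y down, z forward; pixel columns grow to the right and rows downward; lengths in mm; the calibration is good to about 2 mm. The wrist camera is an equidistant fisheye: a pixel r from the principal point sees the ray r / f radians off the axis. A picture is of the moment at which its call begins: read the wrist's pose just before it. There is no depth.
- manip.sign_off(): hands the job in, once; it reports no verdict.
Trained networks look in a picture, given as the dict that the camera call returned (one of the last four; its "shot" number tells which), for a name from the list of things; names that differ only in an ending like _2 or _b are one class to them, and where a whole thing is asked for, a point or a joint stands for the part that bears it (a point fixed in the world has none). Each returns a list of dicts, best first, with "conf" (0 to 1); they miss things now and then, are a little off and sometimes report something else, mostly with a low value. They report only what shows in the picture. A call takes as long as a camera call.
- manip.search_frame(picture, name): "location" ([x, y, z] in mm, in world coordinates, good to about 4 mm: the middle of the surface that is visible of it).
- manip.masks_of(picture, name): "mask" (400x640 bool, what is visible of it).
The state is a dict: "clock": time; "joints": joint angles; "qd": joint speeds; "effort": joint torques, N m; "eef_pos": TCP position; "eef_rot": TCP orientation; "wrist_force": force on the tool from outside, world axes, zero at the start; "moment": the same for the moment, N m; "finger_gap": finger opening in mm.
Only numpy, scipy, OpenCV 4.12 (cv2) and the standard library are available. Lean on these libraries where they do the work, as an engineer would, in place of code of your own. Each camera call takes 0.05 s, during which the arm holds its last target. There are 200 camera calls.

## Working session

There is one attempt and no reset: what is moved stays moved. The work goes in short steps, Python scripts to look and compute and a shell command to move; the robot and the scene stay as the last step left them, time stands still between calls to the robot, and variables do not carry over. Pictures are saved under pics/ and viewed, about 8 in all and at most 12, crops included, and the job is handed in when it is done.

```bash
mkdir -p pics; ls; cat > h.py <<'E'
from cell import manip
import cv2, numpy as np
def save(p,n): cv2.imwrite('pics/'+n+'.png', cv2.cvtColor(p['pixels'],cv2.COLOR_RGB2BGR))
def onplane(p,u,v,z):
    E=np.array(p['extrinsics']);R=E[:3,:3];t=E[:3,3]
    d=R.T@np.array([(u-p['cx'])/p['fx'],(v-p['cy'])/p['fy'],1]);c=-R.T@t
    return c+d*(z-c[2])/d[2]
E
python3 - <<'E'
from h import *
s=manip.read_state();print(s['eef_pos'],s['eef_rot'],s['wrist_force'],s['finger_gap'])
for c in('top','side'):
    p=manip.camera(c);save(p,c+'0')
    E=np.array(p['extrinsics']);print(c,-E[:3,:3].T@E[:3,3])
    for n in ['dispenser','plunger_top','blue_bay','grey_bay','open_jar','jar_lid','bean_jar','sorghum_jar','scoop','hygrometer']:
        r=manip.search_frame(p,n);m=manip.masks_of(p,n)
        o=''
        if m:
            v,u=np.nonzero(m[0]['mask']);o=(round(u.mean()),round(v.mean()),u.min(),u.max(),v.min(),v.max())
            if n in('blue_bay','grey_bay'): o=(o,onplane(p,u.mean(),v.mean(),6).round(1),cv2.minAreaRect(np.c_[u,v].astype(np.int32)))
        print(n,[(np.round(x['location']),round(x['conf'],2)) for x in r[:2]],o)
E
```

```text
pics
[126.28776176 535.0292288  204.8881015 ] [-3.14041386e+00 -4.41115115e-05  2.90978768e+00] [-0.64105029  0.23930927 -0.3048593 ] 93.75678224503689
top [ 425.30445597  -21.41008311 1215.89220632]
dispenser [(array([560.,  56.,   5.]), 0.57)] (294, 202, np.int64(250), np.int64(335), np.int64(158), np.int64(239))
plunger_top [(array([534., 153., 105.]), 0.67), (array([560.,  61.,   6.]), 0.31)] 
blue_bay [(array([504., -14.,   6.]), 0.7)] ((317, 220, np.int64(305), np.int64(328), np.int64(209), np.int64(231)), array([505.3, -15.4,   6. ]), ((316.5, 220.0), (19.922348022460938, 19.922348022460938), 71.56504821777344))
grey_bay [(array([662.,  44.,   8.]), 0.86)] ((301, 173, np.int64(290), np.int64(313), np.int64(161), np.int64(184)), array([665.7,  39.4,   6. ]), ((301.0000305175781, 172.5), (19.922346115112305, 19.922346115112305), 71.56504821777344))
open_jar [(array([ 590., -172.,   34.]), 0.63)] (365, 194, np.int64(353), np.int64(377), np.int64(182), np.int64(206))
jar_lid [(array([691., -86.,  13.]), 0.95), (array([534., 149., 102.]), 0.62)] (340, 166, np.int64(328), np.int64(3
[... 1400 characters left out ...]
_jar [(array([ 580., -174.,   60.]), 0.96)] (345, 263, np.int64(329), np.int64(362), np.int64(240), np.int64(288))
jar_lid [] (368, 248, np.int64(353), np.int64(380), np.int64(237), np.int64(260))
bean_jar [(array([386., 100.,  75.]), 0.62)] (230, 216, np.int64(214), np.int64(246), np.int64(192), np.int64(241))
sorghum_jar [(array([670., 196.,  70.]), 0.56), (array([531., 147.,  98.]), 0.24)] (312, 180, np.int64(300), np.int64(325), np.int64(160), np.int64(201))
scoop [(array([ 467., -363.,    8.]), 0.92)] (345, 367, np.int64(328), np.int64(369), np.int64(348), np.int64(399))
hygrometer [(array([506., 416.,  22.]), 0.73)] (243, 175, np.int64(231), np.int64(255), np.int64(167), np.int64(183))
```

```bash
python3 -c "
import cv2
a=cv2.imread('pics/top0.png')[120:300,140:420];cv2.imwrite('pics/t0.png',cv2.resize(a,None,fx=2.8,fy=2.8))"
```

```text
(no output)
```

View pics/t0.png

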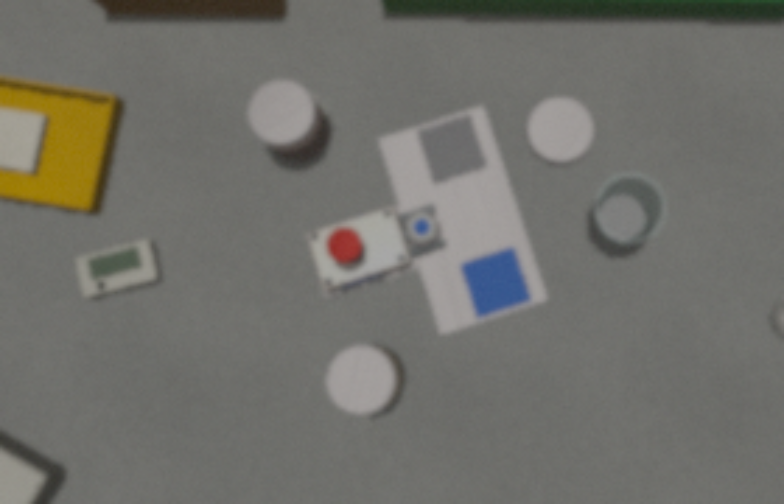

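```bash
python3 -m crank '[{"offset":[0.02,-0.02,0],"spin":4},{"offset":[0.046,-0.044,0],"spin":8},{"offset":[0.073,-0.069,0],"spin":12},{"offset":[0.1,-0.095,0],"spin":17},{"offset":[0.127,-0.121,0],"spin":21},{"offset":[0.154,-0.146,0],"spin":25},{"offset":[0.181,-0.172,0],"spin":29},{"offset":[0.204,-0.194,0],"spin":33}]' 0 20
python3 -m crank '[{"offset":[0.025,-0.024,0],"spin":0},{"offset":[0.051,-0.048,0],"spin":0},{"offset":[0.078,-0.074,0],"spin":0},{"offset":[0.105,-0.1,0],"spin":0},{"offset":[0.132,-0.125,0],"spin":0},{"offset":[0.159,-0.151,0],"spin":0},{"offset":[0.181,-0.172,0],"spin":0},{"offset":[0.194,-0.184,0],"spin":0}]'
```

```text
clock: 2.77
eef_pos: [331.7, 339.5, 205.7]
eef_rot: [3.142, 0.0, -2.794]
wrist_force: [0.4, 1.8, 0.2]
finger_gap: 44.0
clock: 3.43
eef_pos: [527.4, 153.1, 205.5]
eef_rot: [-3.141, 0.001, -2.796]
wrist_force: [-0.3, 0.1, 0.5]
finger_gap: 0.5
```

```bash
cat >> h.py <<'E'
from scipy.spatial.transform import Rotation as Ro
def wristplane(p,s,u,v,z):
    x,y=u-p['cx'],v-p['cy'];r=np.hypot(x,y);a=r/p['fx']
    d=np.array([np.sin(a)*x/r,np.sin(a)*y/r,np.cos(a)])
    H=np.array(p['hand_eye']);R=Ro.from_euler('xyz',s['eef_rot']).as_matrix()
    c=R@H[:3,3]+s['eef_pos'];d=R@H[:3,:3]@d
    return c+d*(z-c[2])/d[2]
E
python3 - <<'E'
from h import *
s=manip.read_state();p=manip.camera('wrist');save(p,'w1')
for n,z in [('plunger_top',105),('blue_bay',6),('grey_bay',6)]:
    r=manip.search_frame(p,n);m=manip.masks_of(p,n);o=''
    if m:
        v,u=np.nonzero(m[0]['mask']);o=(round(u.mean()),round(v.mean()),u.min(),u.max(),v.min(),v.max(),wristplane(p,s,u.mean(),v.mean(),z).round(1))
    print(n,[(np.round(x['location']),round(x['conf'],2)) for x in r[:2]],o)
E
```

```text
plunger_top [(array([684., -82.,  16.]), 0.68), (array([535., 151., 102.]), 0.65)] (318, 208, np.int64(297), np.int64(338), np.int64(188), np.int64(229), array([535.8, 152.6, 105. ]))
blue_bay [(array([502., -16.,   4.]), 0.92)] (205, 119, np.int64(179), np.int64(230), np.int64(92), np.int64(148), array([503.9, -12.6,   6. ]))
grey_bay [] (214, 243, np.int64(188), np.int64(237), np.int64(220), np.int64(266), array([663.8,  41.5,   6. ]))
```

View pics/w1.png

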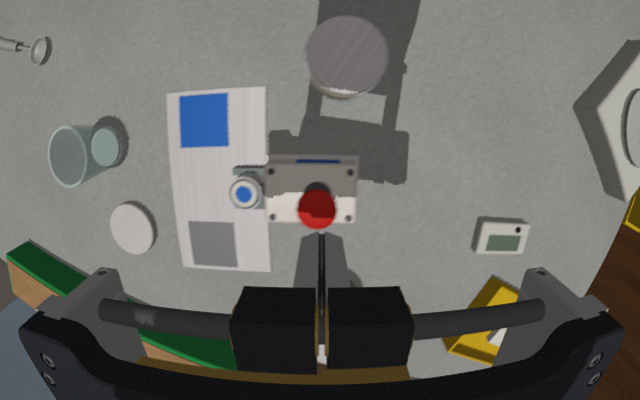

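The wrist view shows the plunger at about (318,208), the blue square at (205,119), and the tube with its blue dot at (244,193). The plunger works out at about (535,150). Next: descend, then press.

```bash
python3 -m crank '[{"offset":[0.003,-0.001,-0.01],"spin":0},{"offset":[0.007,-0.002,-0.03],"spin":0},{"offset":[0.007,-0.002,-0.05],"spin":0},{"offset":[0.007,-0.002,-0.065],"spin":0},{"offset":[0.007,-0.002,-0.08],"spin":0},{"offset":[0.007,-0.002,-0.09],"spin":0},{"offset":[0.007,-0.002,-0.095],"spin":0},{"offset":[0.007,-0.002,-0.095],"spin":0}]'
python3 -m crank '[{"offset":[0,0,-0.005],"spin":0},{"offset":[0,0,-0.008],"spin":0},{"offset":[0,0,-0.011],"spin":0},{"offset":[0,0,-0.014],"spin":0},{"offset":[0,0,-0.017],"spin":0},{"offset":[0,0,-0.02],"spin":0},{"offset":[0,0,-0.023],"spin":0},{"offset":[0,0,-0.025],"spin":0}]'
```

```text
clock: 4.45
eef_pos: [531.5, 154.6, 109.8]
eef_rot: [3.141, -0.001, -2.793]
wrist_force: [0.7, 0.2, 0.4]
finger_gap: 0.6
clock: 5.12
eef_pos: [532.0, 154.9, 85.1]
eef_rot: [3.141, 0.001, -2.793]
wrist_force: [-0.4, 1.5, 7.0]
finger_gap: 0.7
```

```bash
python3 -m crank '[{"offset":[0,0,-0.003],"spin":0},{"offset":[0,0,-0.005],"spin":0},{"offset":[0,0,-0.007],"spin":0},{"offset":[0,0,-0.009],"spin":0},{"offset":[0,0,-0.0105],"spin":0},{"offset":[0,0,-0.0115],"spin":0},{"offset":[0,0,-0.012],"spin":0},{"offset":[0,0,-0.012],"spin":0}]'
```

```text
clock: 5.78
eef_pos: [532.2, 154.9, 75.1]
eef_rot: [3.141, 0.002, -2.793]
wrist_force: [-9.6, -0.9, 23.5]
finger_gap: 0.4
```

At the stop: z is 75 and the force jumped to 23 N. Rising.

```bash
python3 -m crank '[{"offset":[0,0,0],"spin":0},{"offset":[0,0,0.008],"spin":0},{"offset":[0,0,0.016],"spin":0},{"offset":[0,0,0.026],"spin":0},{"offset":[0,0,0.04],"spin":0},{"offset":[0,0,0.06],"spin":0},{"offset":[0,0,0.08],"spin":0},{"offset":[0,0,0.09],"spin":0}]' 
cat > m.py <<'E'
from h import *
import sys
def look(tag):
    for c in('top','side','wrist'):
        s=manip.read_state();p=manip.camera(c);save(p,c+tag)
        for n,z in [('capsule1_center',20),('blue_bay',6),('grey_bay',6)]:
            r=manip.search_frame(p,n);m=manip.masks_of(p,n)
            f=(lambda u,v:wristplane(p,s,u,v,z)) if c=='wrist' else (lambda u,v:onplane(p,u,v,z))
            o=[]
            for x in m[:3]:
                v,u=np.nonzero(x['mask']);o.append((round(u.mean()),round(v.mean()),len(u),f(u.mean(),v.mean())[:2].round(1),round(x['conf'],2)))
            print(c,n,[(np.round(x['location']),round(x['conf'],2)) for x in r[:3]],o)
    print(s['eef_pos'],s['eef_rot'])
look(sys.argv[1])
E
python3 m.py 2
```

```text
clock: 6.45
eef_pos: [532.8, 155.0, 167.8]
eef_rot: [-3.141, 0.004, -2.793]
wrist_force: [-0.7, -0.2, 0.4]
finger_gap: 0.5
top capsule1_center [(array([586.,  12.,  18.]), 0.45), (array([504., -20.,   6.]), 0.17)] []
top blue_bay [(array([501., -19.,   4.]), 0.8)] [(317, 220, 344, array([504.4, -16.9]), 0.9)]
top grey_bay [(array([664.,  44.,   7.]), 0.71), (array([586.,  13.,  19.]), 0.69)] [(301, 173, 388, array([664.9,  39. ]), 0.64), (243, 162, 602, array([699.2, 237.9]), 0.34)]
side capsule1_center [] []
side blue_bay [(array([503., -12.,   3.]), 0.75)] [(288, 250, 407, array([502.3, -15.2]), 0.64)]
side grey_bay [(array([666.,  37.,   5.]), 0.89)] [(333, 225, 329, array([662.9,  40.4]), 0.56), (344, 263, 1345, array([ 612.1, -119. ]), 0.49)]
wrist capsule1_center [(array([579.,  16.,  23.]), 0.7)] [(195, 189, 621, array([581.4,  18.4]), 0.73)]
wrist blue_bay [(array([503., -12.,   5.]), 0.67)] [(192, 116, 3144, array([504.1, -12.3]), 0.67)]
wrist grey_bay [(array([661.,  41.,   6.]), 0.66)] [(203, 252, 2347, array([663.6,  42.2]), 0.61), (317, 215, 1585, array([566.6, 161.9]), 0.47)]
[532.13205111 154.8924386  164.8992014 ] [ 3.14136243e+00  1.35426615e-03 -2.79262866e+00]
```

View pics/wrist2.png

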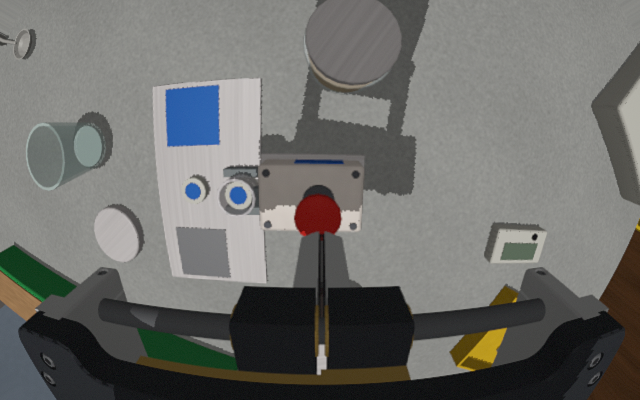

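Capsule out at about (583,15), seen at (195,189); the plunger is back up and the tube still holds the next one at (239,195). I'll come in behind the capsule on the grey side, with the jaws about 20 mm apart.

```bash
python3 -m crank '[{"offset":[0.01,-0.013,0],"spin":0},{"offset":[0.026,-0.036,0],"spin":0},{"offset":[0.044,-0.06,0],"spin":0},{"offset":[0.062,-0.084,0],"spin":0},{"offset":[0.08,-0.107,0],"spin":0},{"offset":[0.089,-0.12,0],"spin":0},{"offset":[0.093,-0.125,0],"spin":0},{"offset":[0.093,-0.125,0],"spin":0}]' 0.21
python3 -m crank '[{"offset":[0,0,0],"spin":0},{"offset":[0,0,-0.015],"spin":0},{"offset":[0,0,-0.035],"spin":0},{"offset":[0,0,-0.06],"spin":0},{"offset":[0,0,-0.085],"spin":0},{"offset":[0,0,-0.105],"spin":0},{"offset":[0,0,-0.12],"spin":0},{"offset":[0,0,-0.125],"spin":0}]'
python3 m.py 3 | grep wrist; python3 -c "
from h import *
print(manip.read_state())"
```

```text
clock: 8.17
eef_pos: [625.4, 29.1, 164.7]
eef_rot: [3.141, 0.001, -2.794]
wrist_force: [-1.1, 0.0, 0.2]
finger_gap: 19.5
clock: 8.83
eef_pos: [623.8, 30.3, 37.4]
eef_rot: [3.14, -0.002, -2.793]
wrist_force: [-0.3, 0.0, -0.9]
finger_gap: 19.5
wrist capsule1_center [(array([582.,  12.,  24.]), 0.81)] [(325, 171, 1870, array([583.6,  16.1]), 0.96), (476, 347, 1826, array([691.6, 211. ]), 0.43), (568, 21, 5984, array([392.4, 158.1]), 0.42)]
wrist blue_bay [(array([506., -15.,   6.]), 0.77)] [(323, 48, 9343, array([505.6, -13.1]), 0.78)]
wrist grey_bay [(array([659.,  40.,   7.]), 0.66)] [(320, 273, 2861, array([662.9,  41.2]), 0.86)]
{'clock': 9.8833, 'joints': array([-1.24030328e-02,  6.37637303e-01,  1.43663885e+00,  8.62569597e-04,
        1.06626301e+00, -1.93117126e+00]), 'qd': array([-0.00141821,  0.00106908, -0.00047012,  0.00041552, -0.00105297,
        0.00158628]), 'effort': array([-2.78419408e-03, -6.69936562e+01, -3.09781194e+01, -3.45225341e-02,
        6.21168874e-02,  9.13690951e-05]), 'eef_pos': array([625.45520811,  29.04924651,  39.67894766]), 'eef_rot': array([ 3.14125709e+00,  1.25209587e-03, -2.79403753e+00]), 'wrist_force': array([ 0.70891355, -0.36182821, -0.24867926]), 'moment': array([ 0.04474229, -0.01576896, -0.03832274]), 'finger_gap': 19.698093332334125}
```

View pics/wrist3.png

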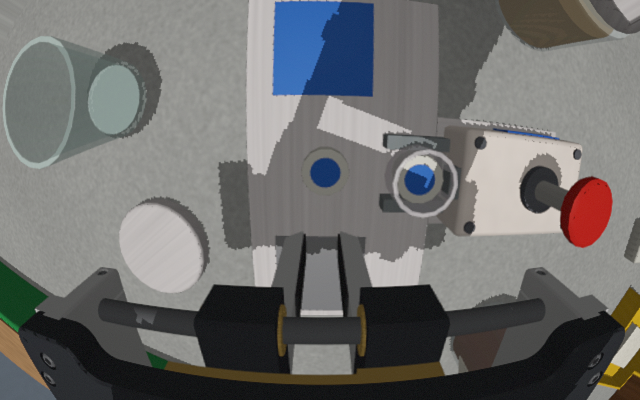

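The capsule at (325,171) lies on the finger midline (about column 320). Next I lower to z≈11 and push along the plate.

```bash
python3 -m crank '[{"offset":[0,0,-0.006],"spin":0},{"offset":[0,0,-0.013],"spin":0},{"offset":[0,0,-0.02],"spin":0},{"offset":[0,0,-0.026],"spin":0},{"offset":[0,0,-0.029],"spin":0},{"offset":[-0.005,-0.002,-0.029],"spin":0},{"offset":[-0.011,-0.004,-0.029],"spin":0},{"offset":[-0.016,-0.006,-0.029],"spin":0}]'
python3 -m crank '[{"offset":[-0.003,-0.001,0],"spin":0},{"offset":[-0.006,-0.002,0],"spin":0},{"offset":[-0.010,-0.004,0],"spin":0},{"offset":[-0.015,-0.005,0],"spin":0},{"offset":[-0.020,-0.007,0],"spin":0},{"offset":[-0.025,-0.009,0],"spin":0},{"offset":[-0.030,-0.011,0],"spin":0},{"offset":[-0.033,-0.012,0],"spin":0}]'
```

```text
clock: 10.55
eef_pos: [608.8, 22.8, 10.8]
eef_rot: [3.141, 0.001, -2.794]
wrist_force: [-1.4, -0.6, -0.1]
finger_gap: 19.6
clock: 11.22
eef_pos: [575.1, 10.5, 10.8]
eef_rot: [3.141, 0.001, -2.794]
wrist_force: [0.7, -0.1, 0.7]
finger_gap: 19.8
```

```bash
python3 -m crank '[{"offset":[-0.004,-0.0014,0],"spin":0},{"offset":[-0.010,-0.0035,0],"spin":0},{"offset":[-0.017,-0.006,0],"spin":0},{"offset":[-0.024,-0.0085,0],"spin":0},{"offset":[-0.031,-0.011,0],"spin":0},{"offset":[-0.037,-0.013,0],"spin":0},{"offset":[-0.041,-0.0145,0],"spin":0},{"offset":[-0.043,-0.0155,0],"spin":0}]'
python3 m.py 4
```

```text
clock: 11.88
eef_pos: [531.6, -5.2, 10.9]
eef_rot: [3.141, 0.001, -2.794]
wrist_force: [0.4, 0.7, 0.7]
finger_gap: 19.8
top capsule1_center [] [(365, 194, 515, array([ 593.6, -174.9]), 0.52), (268, 254, 419, array([392.5, 139.2]), 0.16)]
top blue_bay [] [(283, 193, 1618, array([593.4,  99.1]), 0.22)]
top grey_bay [(array([663.,  42.,   9.]), 0.59)] [(301, 172, 396, array([666.6,  39.6]), 0.6)]
side capsule1_center [(array([519.,  24.,   4.]), 0.51)] [(291, 247, 115, array([507.8, -22.8]), 0.52), (369, 247, 414, array([ 691. , -104.1]), 0.28)]
side blue_bay [(array([495., -23.,   3.]), 0.54)] [(287, 252, 292, array([496.5, -21.9]), 0.78)]
side grey_bay [(array([673.,  34.,   8.]), 0.59)] [(335, 225, 259, array([666.7,  35.3]), 0.82)]
wrist capsule1_center [(array([509., -14.,  22.]), 0.9), (array([ 565., -157.,   66.]), 0.6)] [(65, 245, 11680, array([ 606.3, -197.3]), 0.61), (321, 214, 2385, array([509.9, -13.5]), 0.6)]
wrist blue_bay [(array([494., -16.,   3.]), 0.68)] [(325, 187, 8230, array([497.1, -15.6]), 0.92)]
wrist grey_bay [(array([638.,  32.,   6.]), 0.64)] [(321, 367, 859, array([642.2,  33.9]), 0.74), (389, 243, 26981, array([518.1,  36.8]), 0.21)]
[532.1966244   -4.93910439  10.82046374] [ 3.14124450e+00  1.14902552e-03 -2.79414374e+00]
```

View pics/wrist4.png

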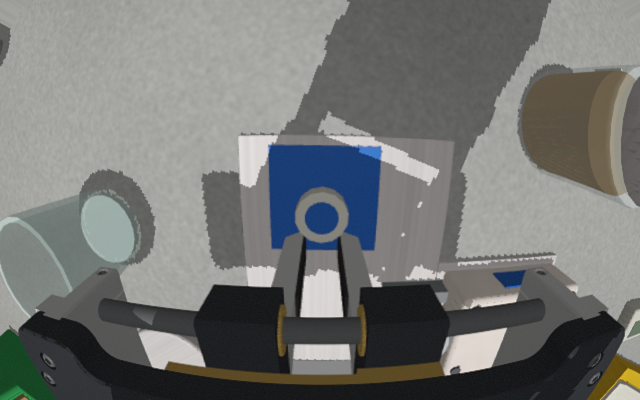

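The capsule (321,214) is short of the square's centre (about (325,195)), by roughly 6–9 mm. I'll finish the push, then back off and check.

```bash
python3 - <<'E'
from h import *
p=manip.camera('wrist');s=manip.read_state()
print([wristplane(p,s,u,v,6)[:2].round(1) for u,v in [(271,146),(381,146),(376,249),(273,249)]], wristplane(p,s,321.5,214,20).round(1))
E
python3 -m crank '[{"offset":[-0.002,-0.0007,0],"spin":0},{"offset":[-0.004,-0.0014,0],"spin":0},{"offset":[-0.006,-0.002,0],"spin":0},{"offset":[-0.0075,-0.0026,0],"spin":0},{"offset":[-0.0085,-0.003,0],"spin":0},{"offset":[-0.0085,-0.003,0],"spin":0},{"offset":[-0.0085,-0.003,0],"spin":0},{"offset":[-0.0085,-0.003,0],"spin":0}]'
```

```text
[array([483.9, -54.7]), array([461.4,   7.4]), array([525. ,  30.6]), array([548. , -33.5])] [509.5 -13.3  20. ]
clock: 13.65
eef_pos: [523.7, -7.9, 10.9]
eef_rot: [3.141, 0.001, -2.794]
wrist_force: [0.4, -0.2, -0.4]
finger_gap: 19.5
```

```bash
python3 -m crank '[{"offset":[0.004,0.0014,0],"spin":0},{"offset":[0.010,0.0035,0],"spin":0},{"offset":[0.018,0.006,0],"spin":0},{"offset":[0.028,0.010,0.01],"spin":0},{"offset":[0.038,0.013,0.03],"spin":0},{"offset":[0.045,0.016,0.055],"spin":0},{"offset":[0.05,0.018,0.08],"spin":0},{"offset":[0.05,0.018,0.1],"spin":0}]'
python3 -m crank '[{"offset":[0.01,0.003,0.01],"spin":0},{"offset":[0.03,0.01,0.03],"spin":0},{"offset":[0.05,0.018,0.05],"spin":0},{"offset":[0.07,0.025,0.07],"spin":0},{"offset":[0.08,0.03,0.08],"spin":0},{"offset":[0.08,0.03,0.08],"spin":0},{"offset":[0.08,0.03,0.08],"spin":0},{"offset":[0.08,0.03,0.08],"spin":0}]'
python3 m.py 5
```

```text
clock: 14.32
eef_pos: [575.3, 10.7, 112.8]
eef_rot: [-3.141, 0.003, -2.794]
wrist_force: [1.8, -0.2, -0.1]
finger_gap: 19.4
clock: 14.98
eef_pos: [654.6, 40.6, 191.4]
eef_rot: [3.141, 0.001, -2.794]
wrist_force: [-0.5, -0.4, -0.7]
finger_gap: 19.7
top capsule1_center [(array([ 593., -166.,   31.]), 0.7)] []
top blue_bay [(array([508., -42.,   6.]), 0.65)] [(324, 219, 123, array([508.4, -40.7]), 0.41)]
top grey_bay [] []
side capsule1_center [(array([500., -22.,  17.]), 0.51)] [(288, 248, 104, array([498.1, -25.3]), 0.61)]
side blue_bay [(array([502., -20.,   2.]), 0.89)] [(289, 251, 310, array([502.1, -18.6]), 0.72), (296, 227, 3185, array([561. ,  72.3]), 0.22)]
side grey_bay [(array([666.,  38.,   8.]), 0.9), (array([ 467., -366.,    9.]), 0.61), (array([534., 144.,  98.]), 0.41)] [(333, 225, 347, array([664.1,  40.4]), 0.85)]
wrist capsule1_center [(array([507., -16.,  20.]), 0.78)] [(321, 45, 595, array([505.7, -14.2]), 0.98)]
wrist blue_bay [(array([508., -11.,   6.]), 0.61)] [(322, 48, 2675, array([506.3, -12.1]), 0.96)]
wrist grey_bay [(array([665.,  40.,   7.]), 0.96), (array([538., 150., 104.]), 0.56)] [(320, 187, 2982, array([664.4,  41.4]), 0.65)]
[655.27370431  40.71402297 192.72791771] [-3.14140985e+00  2.67157837e-03 -2.79359788e+00]
```

View pics/wrist5.png

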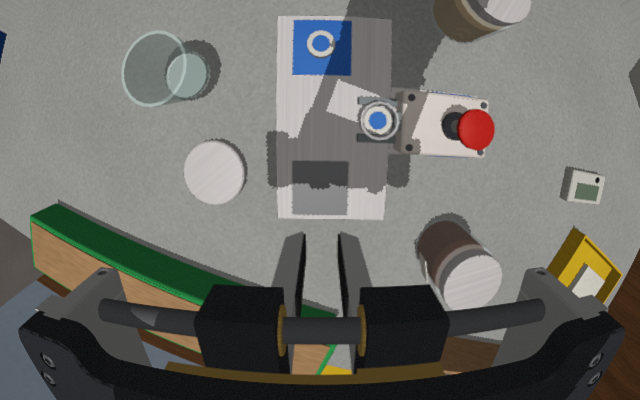

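The capsule (321,45) sits centred on the blue square (columns 293–351, rows 19–75). The plunger is up and the arm is clear.

```bash
python3 -c "
from h import *
print(manip.sign_off())"
```

```text
the job is handed in; nothing more can be done
None
```

I pressed the plunger once, all the way down, and let it come back up. One capsule came out, and I pushed it along the plate onto the blue square with two slightly opened fingertips. The job is handed in at about 16 s of the 45 s allowed; no verdict was reported.

- **Press:** the fingers stopped at z = 75 mm with about 23 N on the wrist, so the plunger was at its stop. The next picture showed the capsule out, the plunger up and another capsule still in the tube.
- **Final position:** the last wrist view put the capsule at (506, -14) and the square's centre at (506, -12), so about 2 mm apart against the 20 mm allowed. It lay flat and centred, the arm was clear, and none of the jars or other things in view looked moved.
- **Checks that disagreed:**
  - The top camera did not find the capsule at the end; its one report was a false match on the open jar, and its blue-square reading was off too.
  - The side camera put the capsule at about (499, -24). That is roughly 8 mm from its reading of the square (502, -19), still inside the allowance.

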